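Wipe both long sides of a pressing block

ROBOT

A 6-joint arm with a two-finger parallel gripper is mounted at the origin on the work surface. World frame = base frame: x ahead of the robot, y to its left, z up, the work surface at z = 0. Lengths are in m, angles in rad, forces in N, time in s.
With the tool pointing down it reaches from about 0.35 to 0.85 m from the base axis. Payload 8.1 kg.
Tool frame: the origin (TCP) lies at the very end of the fingers, on their centre line; the grasp point (between the pads) lies 19 mm behind it; z points along the fingers, y is the line along which they close (so a half turn about z gives the same grasp; the last joint's range is limited). The gripper opens to 93 mm and grips with 3 to 60 N. Pads are 15 mm wide; open, the fingers measure 128 mm over their backs; the gripper's body (75 mm by 188 mm) begins 65 mm behind the grasp point.
Start: joints at [1.134, 0.13, 1.488, -0, 1.523, -0.085], TCP at [0.207, 0.563, 0.219] pointing down, gripper open.
Joint ranges: [-2.96, 2.96], [-0.89, 2.26], [0.02, 2.5], [-1.34, 4.48], [0, 2.73], [-2.66, 2.66]. Speed limits (rad/s): [2.39, 2.39, 2.79, 3.14, 3.14, 3.14].

INTERFACE

Orientations are given as a rotation vector (axis times angle).
In Python, from plant import robot, imaging gives the robot as it stands.
- The arm moves only by the tool jog_arm, never from a script. Its argument "rows" is a list of rows, each a list of 2 entries, a list of its own where there are three numbers: the shift along the tool's x, y, z each as a share of 0.2 m, from -1 to 1, then the turn, a rotation vector about the tool's x, y, z each as a share of pi/2 rad, from -1 to 1. A call has 1 to 5 rows; each row is the pose to reach, as a shift and turn from the pose commanded when the call began, along the tool's axes at that moment; what a row does not reach only later rows make up. A row lasts 1/10 s, in which the tool goes at most 50 mm and 8.59 degrees, less where a joint would pass 70% of its speed; a pose out of reach is approached as far as the arm can. A call with a number of a shift or a turn outside -1 to 1 is refused whole. A call with a gripper value outside its range is refused whole. "hand" is the closure, from -1 (fully open) to 1 (shut), set as the call begins (left out, the last holds). The fingers move at their own pace and stop on an object; "squeeze" is the grip in N (left out, the last holds). Time passes only in rows, so rows that repeat a pose let the fingers close. It gives the time, the measured TCP pose, the force, the opening and the grip force at its end, in the units of the state.
- robot.read_state(): the state, without advancing time (a new reading comes with each control period).
- imaging.read_camera(name): name is "scene" or "top" or "wrist"; returns a dict with "frame" (384x512x3 uint8, red, green, blue), "vertical_fov" (degrees; the focal length in pixels is half the picture's height over the tangent of half this angle, whatever the lens; pixels are square), "cx", "cy" (the principal point, pixels), "R" (3x3) and "t" (3): a world point X has camera coordinates R X + t. Camera axes: x right, y down, z forward; pixel columns grow to the right and rows downward; lengths in m; the calibration is good to about 2 mm. A picture is of the moment at which its call begins. There is no depth.
- robot.close_job(): hands the job in; it is judged then, once.
The state is a dict: "t": time; "q": joint angles; "dq": joint speeds; "joint_torque": joint torques, N m; "tool_pos": TCP position; "orientation": TCP orientation; "force": force on the tool from outside, world axes, zero at the start; "wrist_torque": the same for the moment, N m; "opening": finger opening in m; "gripper_force": force on a finger pad.
Only numpy, scipy, OpenCV 4.12 (cv2) and the standard library are available. Lean on these libraries where they do the work, as an engineer would, in place of code of your own. Each camera call takes 0.05 s, during which the arm holds its last target. There are 200 camera calls.

TASK

Wipe the wet pressing block on the sprung upright wiper bar: press the long side that runs under the raised batten gently and squarely against the bar, with the block over the drip trough, and draw that side along the bar over nearly its whole length, away from the trough. Then turn the block half round and wipe the plain long side with the same kind of stroke, again starting over the trough, never ramming the bar to its stop. Finally lower the block, knob up, into the draining tray before letting go, and leave the bottle, jar and tub where they stand.

Things in the scene. Friction and masses are not known exactly. Their poses are not given: they have to be found in the camera images.
- block: Loose wooden pressing block, 0.3 kg, on the table: base 130 (x) x 70 (y) x 40 mm high; on its middle a square knob 38 x 38 x 55 mm high to hold it by (95 mm in all). A raised batten, 10 mm wide and high, runs along the top's +y edge: the side under it is the face at y = +35 mm, the plain side that at y = -35 mm. Origin: centre of the underside; z up.
- wiper: Wiper fixed on the table: bent aluminium bracket, under 77 mm high (plate at x = 50 to 56 mm), with an upright rubber bar before it. Origin: on the table under the axis of the bar at rest; -x is the front, whence the block is pressed on. Drip trough 22 mm high on the -y side, under the block's path (x -70 to 20, y -110 to 10 mm): carry the block above it; strokes go to +y.
- bar_face (a point): Middle of the front line of the rubber bar; moves with the bar. The bar is an upright round rod, 16 mm in diameter, from 26 to 76 mm above the table; this point is 50 mm above the table, 8 mm in front of the bar's axis.
- bar (a joint): How far the bar is pushed in along the wiper's +x, in m: 0 at rest, 0.025 at its stop. Springs back: 1.5 N to start it, 4 N at 0.010, 7 N at 0.022. Pressed above 0.003, rammed above 0.022. It moves along x only, so press the block on from the front before drawing it sideways.
- tray: Grey open draining tray fixed on the table, 200 (x) x 140 (y) x 18 mm high, walls 6 mm thick; inside 188 x 128 mm, so the block fits only with its length along the tray's (either way round). Origin: centre of its underside.
- tray_in (a point): Centre of the tray's inner floor, 6 mm above the table; axes as the tray's.
- bottle: Bystander: white bottle, 64 mm in diameter, 160 mm high, loose. Origin: centre of its underside.
- jar: Bystander: grey jar with a lid, 68 mm in diameter, 80 mm high, loose. Origin: centre of its underside.
- tub: Bystander: white open tub, 90 mm in diameter, 80 mm high, loose. Origin: centre of its underside.
There are look-alikes about, which are no part of the job. Of the things that look like the block, take the one that is farthest to the robot's right at the start.

How it is judged:
By the outcome, as a careful person would: the job done as asked, in the order asked, and still so for the second after the job is handed in, with the robot touching nothing.
It also fails if it takes over 72 s, if anything falls off the work surface, if the arm or the gripper's body presses on something with over 40 N, if the wrist force passes 120 N, or if a joint passes its speed limit or range.

## Working session

There is one attempt and no reset: what is moved stays moved. The work goes in short steps, Python scripts to look and compute and a tool call to move; the robot and the scene stay as the last step left them, time stands still between calls to the robot, and variables do not carry over. Pictures are saved under pics/ and viewed, at most 10 in all, crops included, and the job is handed in when it is done.

Besides the shell and the picture viewer there is one more tool, called after "Emit:" by a JSON object that holds its "method" and its "body". jog_arm: Moves the arm, as the interface text tells. Its arguments: {"type":"object","properties":{"rows":{"type":"array"},"hand":{"type":"number"},"squeeze":{"type":"number"}},"required":["rows"]}

```bash
mkdir -p pics; ls; python3 - <<'E'
from plant import robot, imaging
import cv2, numpy as np
for n in ("scene","top"):
    c=imaging.read_camera(n); cv2.imwrite(f"pics/{n}0.png",c["frame"][:,:,::-1]); np.savez(f"{n}0.npz",**c)
    print(n,c["vertical_fov"],c["cx"],c["cy"],(-c["R"].T@c["t"]).round(3),c["R"].round(3).tolist())
s=robot.read_state();print(s)
a=cv2.imread("pics/scene0.png");b=cv2.imread("pics/top0.png")
E
```

```text
pics
scene 48.27653317905344 255.30348410719483 193.78637712327986 [1.039 0.798 1.12 ] [[-0.821, 0.571, -0.016], [0.45, 0.63, -0.633], [-0.351, -0.527, -0.774]]
top 44.59240910703187 252.7356778658887 192.86485749321517 [0.315 0.086 1.682] [[-0.025, -1.0, -0.016], [-0.985, 0.027, -0.169], [0.17, 0.011, -0.985]]
{'t': 0.1, 'q': array([ 1.13360726e+00,  1.31113437e-01,  1.48912921e+00, -9.13350799e-06,
        1.52302654e+00, -8.53773466e-02]), 'dq': array([-0.00047649, -0.00271081, -0.00204001, -0.00065504, -0.00019457,
        0.00039122]), 'joint_torque': array([-2.92903287e-04, -5.61332738e+01, -4.93102241e+01,  7.68645597e-02,
        2.90176825e-02, -6.33788864e-05]), 'tool_pos': array([0.20651297, 0.56279896, 0.21769837]), 'orientation': array([-5.49703880e-01, -3.09269429e+00,  2.54746430e-03]), 'force': array([-0.48677178, -0.5350484 , -0.83868002]), 'wrist_torque': array([-0.00907096,  0.06405236,  0.03357694]), 'gripper_force': 0.0, 'opening': 0.09283593630543911}
```

View pics/top0.png

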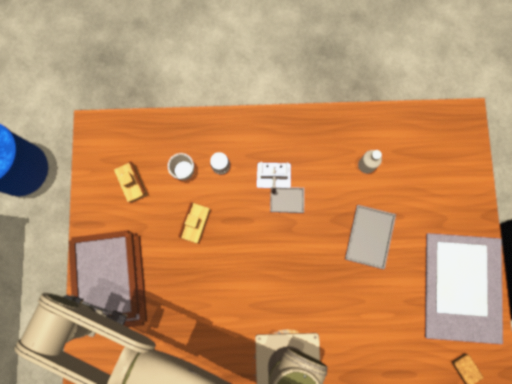

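View pics/scene0.png

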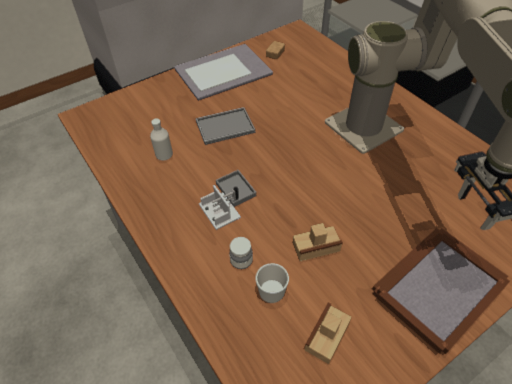

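Candidates: (130,182), (195,223) and (467,369) in the top view; in the scene view these are (329,332), (318,242) and (275,49). The third looks small and knobless. I'll enlarge them to check.

```bash
cat > h.py <<'E'
import numpy as np, cv2
from plant import robot, imaging
def shot(n,name=None):
    c=imaging.read_camera(n)
    if name: np.savez(name,**c)
    return c
def ld(n): return {k:v for k,v in np.load(n).items()}
def K(c):
    f=c["frame"].shape[0]/2/np.tan(np.radians(c["vertical_fov"])/2); return np.array([[f,0,c["cx"]],[0,f,c["cy"]],[0,0,1.]])
def ray(c,p):
    return -c["R"].T@c["t"], c["R"].T@np.linalg.inv(K(c))@np.array([p[0],p[1],1.])
def onz(c,p,z):
    o,d=ray(c,p); return o+d*(z-o[2])/d[2]
def tri(a,pa,b,pb):
    P=[K(c)@np.c_[c["R"],c["t"]] for c in (a,b)]
    X=cv2.triangulatePoints(P[0],P[1],np.float64(pa),np.float64(pb)).ravel(); return X[:3]/X[3]
def proj(c,X):
    p=K(c)@(c["R"]@np.asarray(X,float)+c["t"]); return p[:2]/p[2]
E
python3 - <<'E'
from h import *
t=ld("top0.npz");s=ld("scene0.npz")
def crop(c,u,v,w,h,W=400,H=300): return cv2.resize(c["frame"][max(v,0):v+h,u:u+w,::-1],(W,H),interpolation=cv2.INTER_CUBIC)
im=np.vstack([np.hstack([crop(t,105,155,120,90),crop(s,285,215,80,60)]),np.hstack([crop(s,240,25,80,60),crop(t,240,150,80,60)])])
cv2.imwrite("pics/crop1.png",im)
for p in [(130,182),(195,223),(467,369),(273,175),(287,200),(370,237)]: print(p,onz(t,p,0.02).round(3))
E
```

```text
(130, 182) [0.654 0.55  0.02 ]
(195, 223) [0.498 0.314 0.02 ]
(467, 369) [-0.019 -0.599  0.02 ]
(273, 175) [0.665 0.03  0.02 ]
(287, 200) [ 0.572 -0.017  0.02 ]
(370, 237) [ 0.432 -0.305  0.02 ]
```

View pics/crop1.png

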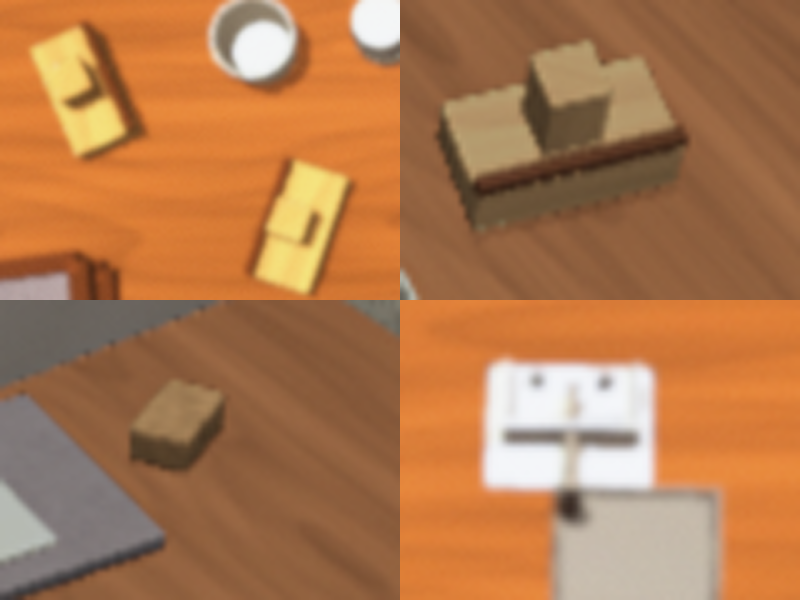

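The top view at (195,223) shows a wooden block with knob and dark batten, the batten on its left (+y) side. The one at (130,182) is a twin of it farther left, and (467,369) is a plain small box with no knob. So the block is the (195,223) one, which is the right-most true look-alike, at about (0.50, 0.31) with yaw about -17°. The bar top is at about (274,191), the wiper yaw is near 0 and the trough lies on -y.

```bash
cat >> h.py <<'E'
from scipy.spatial.transform import Rotation as Ro
def go(x,y,z,th,n=43):
    """shares of one jog to world pose (tool down, tool y at angle th deg); turn limited to n deg"""
    s=robot.read_state(); R0=Ro.from_rotvec(s["orientation"]); t=np.radians(th)
    yv=np.array([np.cos(t),np.sin(t),0]); zv=np.array([0,0,-1.]); R1=Ro.from_matrix(np.c_[np.cross(yv,zv),yv,zv])
    d=R0.inv().apply(np.array([x,y,z])-s["tool_pos"]); w=(R0.inv()*R1).as_rotvec(); a=np.degrees(np.linalg.norm(w))
    print("shift",(d/.2).round(3),"turn",(w/(np.pi/2)).round(3),"deg",a.round(1),"| at",s["tool_pos"].round(4),"th",np.degrees(np.arctan2(*R0.as_matrix()[1::-1,1])).round(2),"F",s["force"].round(2),"t",s["t"],"op",s["opening"].round(4))
E
python3 - <<'E'
from h import *
go(.45,.31,.32,-17)
E
```

```text
Traceback (most recent call last):
  File "h.py", line 25, in go
    print("shift",(d/.2).round(3),"turn",(w/(np.pi/2)).round(3),"deg",a.round(1),"| at",s["tool_pos"].round(4),"th",np.degrees(np.arctan2(*R0.as_matrix()[1::-1,1])).round(2),"F",s["force"].round(2),"t",s["t"],"op",s["opening"].round(4))
                                                                                                                                                                                                                      ^^^^^^^^^^^^^^^^^^
AttributeError: 'float' object has no attribute 'round'
```

```bash
sed -i 's/s\["opening"\].round(4)/round(s["opening"],4)/' h.py; python3 - <<'E'
from h import *
go(.45,.31,.32,-17)
E
```

```text
shift [-1.578 -0.768 -0.51 ] turn [-0.001  0.001  0.965] deg 86.8 | at [0.2065 0.5628 0.2177] th 69.84 F [-0.49 -0.54 -0.84] t 0.1 op 0.0928
```

Emit:
{"method": "jog_arm", "body": {"rows": [[[-0.8, -0.4, -0.5], [0, 0, 0.48]], [[-0.8, -0.4, -0.5], [0, 0, 0.48]], [[-0.8, -0.4, -0.5], [0, 0, 0.48]], [[-0.8, -0.4, -0.5], [0, 0, 0.48]], [[-0.8, -0.4, -0.5], [0, 0, 0.48]]], "hand": -1}}

```text
t: 0.6
tool_pos: [0.3332, 0.4307, 0.3225]
orientation: [1.657, 2.666, 0.008]
force: [-0.0, 0.1, -0.0]
opening: 0.0928
gripper_force: 0.0
```

```bash
python3 - <<'E'
from h import *
go(.45,.31,.32,-17)
E
```

```text
shift [-0.8    0.256  0.014] turn [ 0.003 -0.002  0.481] deg 43.3 | at [0.3332 0.4307 0.3225] th 26.27 F [-0.01  0.13 -0.01] t 0.6 op 0.0928
```

Emit:
{"method": "jog_arm", "body": {"rows": [[[-0.8, 0.26, 0], [0, 0, 0.48]], [[-0.8, 0.26, 0], [0, 0, 0.48]], [[-0.8, 0.26, 0], [0, 0, 0.48]], [[-0.8, 0.26, 0], [0, 0, 0.48]], [[-0.8, 0.26, 0], [0, 0, 0.48]]]}}

```text
t: 1.1
tool_pos: [0.4499, 0.3112, 0.3179]
orientation: [2.52, 1.875, -0.002]
force: [-0.0, 1.6, 0.4]
opening: 0.0932
gripper_force: 0.0
```

```bash
python3 - <<'E'
from h import *
go(.45,.31,.32,-17)
c=shot("wrist","w1.npz"); t=shot("top","t1.npz")
print(c["vertical_fov"],c["cx"],c["cy"],(-c["R"].T@c["t"]).round(3),c["R"].round(2).tolist())
cv2.imwrite("pics/w1.png",c["frame"][:,:,::-1])
E
```

```text
shift [-0.006  0.002 -0.011] turn [-0.     0.001  0.003] deg 0.3 | at [0.4499 0.3112 0.3179] th -16.69 F [-0.04  1.58  0.39] t 1.1 op 0.0932
59.725297956505806 258.7327847399809 191.3211827449247 [0.473 0.392 0.483] [[0.96, -0.29, -0.0], [-0.27, -0.91, 0.3], [-0.09, -0.29, -0.95]]
```

View pics/w1.png

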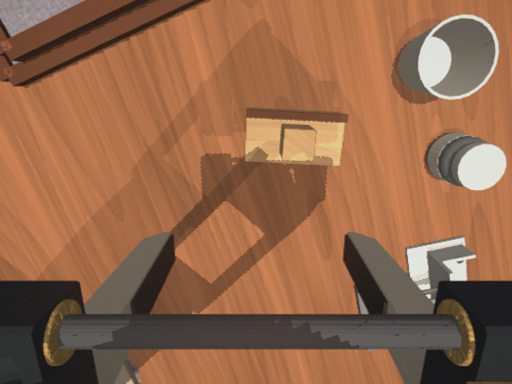

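The wrist view shows the block at (297,137), with its batten along the top edge from (247,112) to (347,118), which is the +y side. The jar is at (475,165) and the tub at (450,60). I'll take a second wrist view from a shifted place to measure heights.

Emit:
{"method": "jog_arm", "body": {"rows": [[[0.03, 0.35, 0.2], [0, 0, 0]], [[0.03, 0.35, 0.2], [0, 0, 0]], [[0.03, 0.35, 0.2], [0, 0, 0]]]}}

```text
t: 1.5
tool_pos: [0.5175, 0.2989, 0.2743]
orientation: [-2.507, -1.893, 0.009]
force: [-0.3, -0.4, -0.7]
opening: 0.0929
gripper_force: 0.0
```

```bash
python3 - <<'E'
from h import *
go(.5,.31,.28,-17)
a=ld("w1.npz"); b=shot("wrist","w2.npz")
P=proj(b,onz(a,(297,140),.05)); u,v=P.astype(int)-[80,60]
ca=a["frame"][80:200,217:377,::-1]; cb=b["frame"][max(v,0):v+120,u:u+160,::-1]; print(u,v,cb.shape)
f=lambda i: cv2.resize(i,(400,300),interpolation=cv2.INTER_CUBIC)
def m(c):
    h=cv2.cvtColor(c,cv2.COLOR_BGR2HSV); return h
for i in (ca,cb):
    h=m(i); print([h[y,80].tolist() for y in range(25,95,5)])
cv2.imwrite("pics/c2.png",np.vstack([np.hstack([f(ca),f(cb)]),np.hstack([f(cv2.merge([m(i)[:,:,0]*6]*3)) for i in (ca,cb)])]))
E
```

```text
shift [ 0.03  -0.099 -0.028] turn [-0.003  0.003  0.012] deg 1.2 | at [0.5175 0.2989 0.2743] th -15.89 F [-0.3  -0.37 -0.67] t 1.5 op 0.0929
163 91 (120, 160, 3)
[[12, 150, 150], [15, 120, 115], [10, 143, 114], [15, 123, 190], [16, 118, 117], [15, 120, 218], [16, 120, 219], [16, 119, 220], [16, 121, 215], [16, 118, 222], [20, 109, 225], [16, 121, 219], [12, 145, 125], [12, 141, 128]]
[[12, 140, 148], [11, 138, 107], [10, 144, 113], [16, 121, 223], [16, 119, 116], [16, 119, 148], [16, 118, 221], [16, 119, 217], [16, 121, 221], [15, 121, 203], [15, 121, 169], [15, 119, 169], [15, 120, 132], [12, 138, 113]]
```

View pics/c2.png

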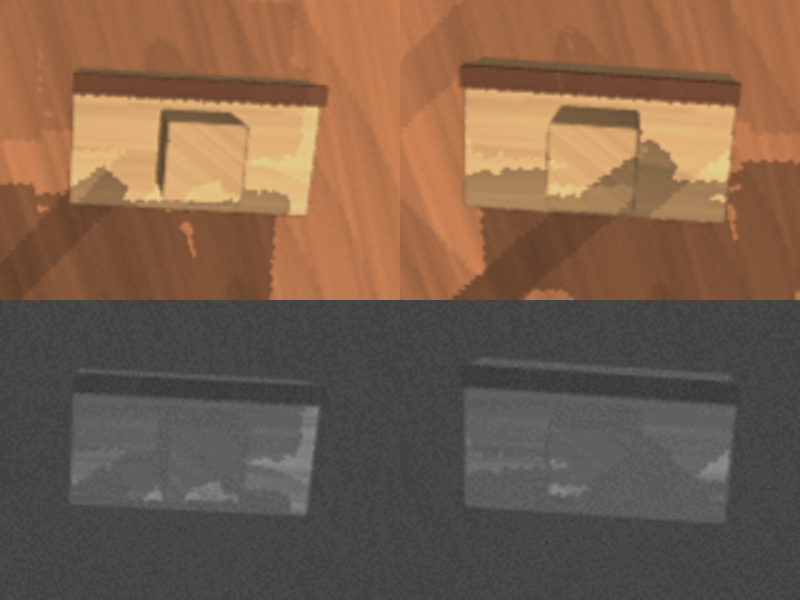

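Both crops show the block top as a yellow quad, with the brown batten along its upper (+y) edge. The knob top corners are at TL (167,122) and TR (247,126) on the left, and TL (549,123) and TR (640,125) on the right. I'll triangulate those.

```bash
python3 - <<'E'
from h import *
a=ld("w1.npz"); b=ld("w2.npz")
def quad(c,u,v):
    h=cv2.cvtColor(c["frame"][v:v+120,u:u+160],cv2.COLOR_RGB2HSV)[:,:,0]
    m=(cv2.medianBlur(h,5)>=14).astype(np.uint8); m=cv2.morphologyEx(m,cv2.MORPH_OPEN,np.ones((7,7)))
    k=max(cv2.findContours(m,0,1)[0],key=cv2.contourArea); hu=cv2.convexHull(k)
    q=cv2.approxPolyDP(hu,5,True)[:,0]; return q+[u,v]
qa,qb=quad(a,217,80),quad(b,163,91); print(qa.tolist(),qb.tolist())
def o(q):
    q=np.float64(q); s=q.sum(1); d=q[:,0]-q[:,1]; return [q[s.argmin()],q[d.argmax()],q[s.argmax()],q[d.argmin()]]
for p,q in zip(o(qa),o(qb)): print(tri(a,p,b,q).round(4),onz(a,p,.04).round(4),onz(b,q,.04).round(4))
print("knob")
fa=lambda u,v:(217+.4*u-.3,80+.4*v-.3); fb=lambda u,v:(163+.4*(u-400)-.3,91+.4*v-.3)
for p,q in [((167,122),(549,123)),((247,126),(640,125)),((244,203),(637,213)),((163,200),(549,211))]:
    p,q=fa(*p),fb(*q); print(tri(a,p,b,q).round(4),onz(a,p,.095).round(4),onz(b,q,.095).round(4))
print("batten far edge z50")
for p,q in [((76,73),(461,66)),((327,87),(740,83))]:
    p,q=fa(*p),fb(*q); print(tri(a,p,b,q).round(4),onz(a,p,.05).round(4),onz(b,q,.05).round(4))
E
```

```text
[[246, 119], [342, 122], [340, 162], [247, 161]] [[189, 128], [295, 133], [292, 177], [191, 173]]
[0.445  0.355  0.0352] [0.4453 0.3557 0.04  ] [0.446 0.355 0.04 ]
[0.5658 0.3143 0.0322] [0.5642 0.3161 0.04  ] [0.5653 0.315  0.04  ]
[0.5484 0.267  0.0504] [0.5502 0.2647 0.04  ] [0.5487 0.2634 0.04  ]
[0.43   0.3022 0.0401] [0.43   0.3021 0.04  ] [0.43   0.3023 0.04  ]
knob
[0.4871 0.3368 0.0889] [0.4869 0.3376 0.095 ] [0.4881 0.3375 0.095 ]
[0.5233 0.3239 0.0826] [0.5217 0.3253 0.095 ] [0.524  0.3265 0.095 ]
[0.5121 0.2896 0.0913] [0.5118 0.2905 0.095 ] [0.5125 0.2907 0.095 ]
[0.4754 0.3009 0.0887] [0.4754 0.3029 0.095 ] [0.4766 0.3017 0.095 ]
batten far edge z50
[0.4511 0.3681 0.0528] [0.451  0.3681 0.05  ] [0.4504 0.3678 0.05  ]
[0.5715 0.3249 0.047 ] [0.5709 0.325  0.05  ] [0.5713 0.3256 0.05  ]
```

```bash
python3 - <<'E'
from h import *
go(.5,.314,.13,-18.7)
E
```

```text
shift [ 0.048 -0.097  0.731] turn [-0.002  0.002  0.031] deg 2.8 | at [0.5166 0.2997 0.2761] th -15.9 F [-1.08  0.27 -0.07] t 1.55 op 0.0927
```

Emit:
{"method": "jog_arm", "body": {"rows": [[[0.05, -0.1, 0.2], [0, 0, 0.03]], [[0.05, -0.1, 0.4], [0, 0, 0.03]], [[0.05, -0.1, 0.6], [0, 0, 0.03]], [[0.05, -0.1, 0.73], [0, 0, 0.03]], [[0.05, -0.1, 0.73], [0, 0, 0.03]]]}}

```text
t: 2.05
tool_pos: [0.4968, 0.3149, 0.1287]
orientation: [-2.55, -1.833, 0.011]
force: [-0.2, 0.3, -0.2]
opening: 0.093
gripper_force: 0.0
```

```bash
python3 - <<'E'
from h import *
go(.5,.314,.046,-18.7)
E
```

```text
shift [0.003 0.019 0.414] turn [-0.003  0.003  0.001] deg 0.4 | at [0.4968 0.3149 0.1287] th -18.57 F [-0.16  0.32 -0.24] t 2.05 op 0.093
```

Emit:
{"method": "jog_arm", "body": {"rows": [[[0, 0.02, 0.15], [0, 0, 0]], [[0, 0.02, 0.3], [0, 0, 0]], [[0, 0.02, 0.4], [0, 0, 0]], [[0, 0.02, 0.41], [0, 0, 0]], [[0, 0.02, 0.41], [0, 0, 0]]]}}

```text
t: 2.55
tool_pos: [0.5049, 0.3149, 0.0527]
orientation: [2.553, 1.831, 0.003]
force: [0.7, -0.7, 0.4]
opening: 0.0932
gripper_force: 0.0
```

Emit:
{"method": "jog_arm", "body": {"rows": [[[0, 0, 0], [0, 0, 0]], [[0, 0, 0], [0, 0, 0]], [[0, 0, 0], [0, 0, 0]], [[0, 0, 0], [0, 0, 0]], [[0, 0, 0], [0, 0, 0]]], "hand": 1, "squeeze": 50}}

```text
t: 3.05
tool_pos: [0.5045, 0.314, 0.0509]
orientation: [2.554, 1.829, 0.001]
force: [-1.0, -0.0, 0.3]
opening: 0.057
gripper_force: 0.0
```

Emit:
{"method": "jog_arm", "body": {"rows": [[[0, 0, 0], [0, 0, 0]], [[0, 0, 0], [0, 0, 0]], [[0, 0, 0], [0, 0, 0]]]}}

```text
t: 3.35
tool_pos: [0.5041, 0.314, 0.0505]
orientation: [-2.554, -1.829, 0.001]
force: [-2.1, 0.8, 1.1]
opening: 0.0381
gripper_force: 50.0
```

```bash
python3 - <<'E'
from h import *
go(.47,.20,.16,-50)
E
```

```text
shift [-0.595  0.022 -0.547] turn [-0.     0.     0.347] deg 31.2 | at [0.5041 0.314  0.0505] th -18.8 F [-2.08  0.82  1.11] t 3.35 op 0.0381
```

Gripped, with the opening at 38 mm. I'll lift and move toward the wiper.

Emit:
{"method": "jog_arm", "body": {"rows": [[[0, 0, -0.15], [0, 0, 0]], [[-0.1, 0, -0.4], [0, 0, 0.06]], [[-0.3, 0, -0.6], [0, 0, 0.15]], [[-0.5, 0.02, -0.7], [0, 0, 0.25]], [[-0.6, 0.02, -0.75], [0, 0, 0.34]]]}}

```text
t: 3.85
tool_pos: [0.4699, 0.1972, 0.2033]
orientation: [2.949, 1.08, 0.005]
force: [0.6, -0.0, -2.8]
opening: 0.0376
gripper_force: 50.0
```

```bash
python3 - <<'E'
from h import *
go(.50,-.02,.24,-90)
E
```

```text
shift [-0.586  0.927 -0.183] turn [ 0.001 -0.002  0.447] deg 40.2 | at [0.4699 0.1972 0.2033] th -49.78 F [ 0.55 -0.03 -2.78] t 3.85 op 0.0376
```

Emit:
{"method": "jog_arm", "body": {"rows": [[[-0.12, 0.2, -0.05], [0, 0, 0.09]], [[-0.24, 0.4, -0.1], [0, 0, 0.18]], [[-0.36, 0.58, -0.15], [0, 0, 0.27]], [[-0.48, 0.76, -0.18], [0, 0, 0.36]], [[-0.59, 0.93, -0.18], [0, 0, 0.447]]]}}

```text
t: 4.35
tool_pos: [0.5011, -0.021, 0.2375]
orientation: [3.141, 0.001, 0.002]
force: [1.4, -0.3, -3.2]
opening: 0.0376
gripper_force: 50.0
```

Emit:
{"method": "jog_arm", "body": {"rows": [[[0, 0, 0], [0, 0, 0]], [[0, 0, 0], [0, 0, 0]], [[0, 0, 0], [0, 0, 0]]]}}

```text
t: 4.65
tool_pos: [0.5005, -0.0181, 0.2361]
orientation: [-3.141, -0.013, 0.002]
force: [0.9, 1.2, -2.0]
opening: 0.0379
gripper_force: 50.0
```

```bash
python3 - <<'E'
from h import *
go(.50,-.02,.24,-90)
c=shot("wrist","w3.npz"); t=shot("top","t3.npz")
im=np.hstack([cv2.resize(c["frame"][:230],(512,230)),cv2.resize(t["frame"][150:225,230:325],(288,230),interpolation=cv2.INTER_CUBIC)])
cv2.imwrite("pics/w3.png",im[:,:,::-1])
E
```

```text
shift [-0.003  0.01  -0.02 ] turn [-0.     0.001  0.005] deg 0.5 | at [ 0.5005 -0.0181  0.2361] th -89.53 F [ 0.91  1.17 -1.98] t 4.65 op 0.0379
```

View pics/w3.png

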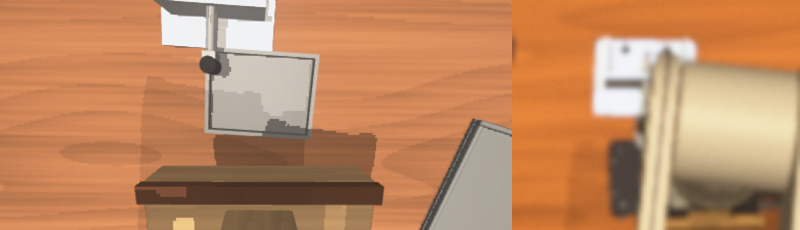

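The wrist view shows the bar's dark top at about (209,64). The trough corners are near (208,50), (320,55), (308,137) and (205,132), and the block's batten edge runs from (136,185) to (383,185).

```bash
python3 - <<'E'
from h import *
c=ld("w3.npz");t=ld("top0.npz");s=ld("scene0.npz")
for n,p in zip(("bl+x","br","fr-x","fl"),[(208,50),(320,55),(308,137),(205,132)]): print(n,onz(c,p,.022).round(4))
def dark(c,u,v,w,h,th):
    g=c["frame"][v:v+h,u:u+w].max(2); m=(g<th).astype(np.uint8)
    n,l,st,ce=cv2.connectedComponentsWithStats(m); i=1+st[1:,4].argmax(); print(th,st[i],ce[i]+[u,v]); return ce[i]+[u,v]
for th in(60,75,90): pc=dark(c,190,45,40,40,th)
for th in(60,80,100): pt=dark(t,262,180,24,22,th)
for th in(60,80): ps=dark(s,226,170,20,35,th)
print("proj of bar centre guess at z.05 from each"); print(onz(c,pc,.05).round(4),onz(t,pt,.05).round(4),onz(s,ps,.05).round(4),tri(t,pt,s,ps).round(4),tri(c,pc,s,ps).round(4))
P=onz(c,pc,.05)
print("bar top/bot px in wrist", proj(c,[P[0],P[1],.076]),proj(c,[P[0],P[1],.026]))
E
```

```text
bl+x [0.6191 0.0354 0.022 ]
br [ 0.6153 -0.0826  0.022 ]
fr-x [ 0.5289 -0.0745  0.022 ]
fl [0.5335 0.0419 0.022 ]
60 [28 26  1  1  1] [218.  71.]
75 [ 10  12  21  17 192] [210.98958333  65.71875   ]
90 [ 10  11  21  29 307] [210.23778502  65.68078176]Traceback (most recent call last):
  File "<stdin>", line 8, in <module>
  File "<stdin>", line 6, in dark
ValueError: attempt to get argmax of an empty sequence
```

```bash
python3 - <<'E'
from h import *
c=ld("w3.npz")
h=cv2.GaussianBlur(cv2.cvtColor(c["frame"],cv2.COLOR_RGB2HSV),(3,3),0); S=h[:,:,1].astype(int)
m=S<75
L=[];Rr=[];F=[]
for v in range(80,126,2):
    x=np.where(m[v,180:260])[0]; L.append((180+x[0]-.5,v)) if len(x) else 0
    x=np.where(m[v,270:345])[0]; Rr.append((270+x[-1]+.5,v))
for u in range(215,300,2):
    y=np.where(m[90:160,u])[0]; F.append((u,90+y[-1]+.5))
for n,E in(("L",L),("R",Rr),("F",F)):
    W=np.float32([onz(c,p,.022)[:2] for p in E]); vx,vy,x,y=cv2.fitLine(W,cv2.DIST_HUBER,0,.001,.001).ravel()
    a=np.degrees(np.arctan2(vy,vx)); print(n,"pt",x.round(4),y.round(4),"ang",a.round(2),"res",np.abs((W-[x,y])@[-vy,vx]).mean().round(5))
g=c["frame"].max(2)
for v in range(50,84,2): print(v,g[v,192:232:2].tolist())
print("nadir",proj(c,(-c["R"].T@c["t"])*[1,1,0]),[proj(c,[.598,.03,z]).round(1).tolist() for z in(.026,.076)], proj(c,[.614,.03,.076])) 
E
```

```text
L pt 0.5663 0.0412 ang -2.31 res 5e-05
R pt 0.5671 -0.0787 ang -3.24 res 0.00027
F pt 0.5297 -0.0168 ang 86.78 res 0.00028
50 [214, 215, 215, 214, 216, 225, 222, 204, 215, 211, 193, 145, 121, 132, 130, 131, 194, 209, 208, 208]
52 [215, 215, 216, 216, 215, 231, 232, 230, 232, 235, 234, 222, 100, 94, 96, 92, 111, 117, 134, 138]
54 [209, 207, 206, 207, 209, 231, 233, 224, 230, 237, 235, 221, 95, 104, 132, 133, 134, 138, 207, 206]
56 [214, 214, 214, 214, 215, 223, 120, 83, 85, 120, 222, 224, 95, 95, 127, 133, 132, 137, 210, 208]
58 [221, 220, 222, 223, 214, 85, 74, 74, 74, 72, 73, 149, 97, 97, 127, 135, 133, 136, 196, 207]
60 [211, 213, 222, 225, 121, 72, 75, 73, 76, 77, 75, 72, 70, 90, 129, 134, 134, 129, 136, 208]
62 [202, 202, 202, 201, 82, 73, 74, 75, 74, 74, 73, 74, 63, 65, 117, 133, 133, 133, 137, 209]
64 [189, 188, 188, 189, 76, 74, 73, 74, 75, 76, 76, 76, 66, 63, 69, 132, 132, 132, 137, 210]
66 [196, 196, 197, 195, 93, 74, 74, 74, 73, 76, 75, 74, 60, 62, 62, 123, 133, 133, 136, 197]
68 [200, 200, 198, 201, 131, 69, 75, 74, 75, 74, 75, 71, 63, 64, 65, 127, 132, 131, 133, 136]
70 [201, 202, 200, 200, 195, 109, 70, 74, 75, 76, 74, 63, 61, 63, 73, 133, 132, 131, 132, 135]
72 [203, 201, 201, 201, 199, 195, 131, 87, 71, 64, 63, 63, 62, 65, 121, 132, 133, 132, 138, 207]
74 [213, 213, 212, 213, 213, 212, 216, 206, 181, 75, 79, 93, 91, 125, 131, 132, 132, 132, 137, 209]
76 [209, 209, 208, 210, 209, 209, 210, 206, 206, 87, 127, 193, 207, 206, 207, 156, 130, 190, 206, 209]
78 [204, 205, 204, 205, 203, 203, 203, 206, 206, 86, 127, 193, 205, 207, 208, 205, 205, 208, 209, 208]
80 [217, 217, 216, 215, 216, 215, 214, 206, 183, 83, 144, 196, 206, 206, 207, 207, 207, 207, 208, 207]
82 [219, 218, 219, 219, 219, 218, 218, 207, 183, 83, 191, 209, 207, 206, 207, 207, 207, 207, 207, 207]
nadir [258.53302878  85.23198679] [[213.3, 71.3], [206.2, 69.1]] [205.54355157  50.19673627]
```

```bash
python3 - <<'E'
from h import *
c=ld("w3.npz"); s=robot.read_state(); zb=s["tool_pos"][2]-.0505
f=c["frame"]; H=cv2.cvtColor(f,cv2.COLOR_RGB2HSV)
for u in (170,260,340): print(u,[(v,H[v,u].tolist()) for v in range(160,212,3)])
print("row195",[(u,H[195,u].tolist()) for u in list(range(128,146,2))+list(range(374,392,2))])
E
```

```text
170 [(160, [11, 146, 197]), (163, [12, 147, 199]), (166, [14, 121, 129]), (169, [14, 116, 119]), (172, [15, 117, 124]), (175, [16, 116, 128]), (178, [15, 117, 122]), (181, [14, 126, 103]), (184, [9, 127, 76]), (187, [11, 144, 124]), (190, [11, 144, 126]), (193, [10, 140, 124]), (196, [10, 144, 119]), (199, [9, 126, 85]), (202, [10, 141, 83]), (205, [16, 119, 157]), (208, [16, 119, 152]), (211, [15, 118, 151])]
260 [(160, [12, 136, 118]), (163, [11, 136, 118]), (166, [15, 116, 125]), (169, [15, 113, 117]), (172, [16, 112, 116]), (175, [15, 114, 121]), (178, [16, 113, 122]), (181, [14, 118, 112]), (184, [11, 127, 70]), (187, [11, 137, 80]), (190, [11, 129, 81]), (193, [10, 140, 80]), (196, [10, 124, 84]), (199, [11, 137, 80]), (202, [11, 132, 81]), (205, [15, 116, 156]), (208, [15, 117, 150]), (211, [15, 110, 118])]
340 [(160, [11, 142, 145]), (163, [11, 141, 143]), (166, [14, 122, 130]), (169, [15, 115, 122]), (172, [15, 120, 125]), (175, [16, 117, 122]), (178, [15, 116, 121]), (181, [15, 116, 128]), (184, [12, 131, 68]), (187, [10, 132, 83]), (190, [10, 133, 86]), (193, [10, 135, 85]), (196, [10, 135, 87]), (199, [11, 130, 86]), (202, [10, 130, 86]), (205, [15, 121, 169]), (208, [16, 120, 185]), (211, [15, 120, 189])]
row195 [(128, [12, 146, 204]), (130, [12, 149, 204]), (132, [12, 148, 203]), (134, [12, 148, 203]), (136, [11, 136, 90]), (138, [11, 135, 85]), (140, [11, 135, 87]), (142, [10, 132, 87]), (144, [10, 136, 86]), (374, [10, 135, 87]), (376, [11, 135, 85]), (378, [11, 141, 85]), (380, [10, 135, 87]), (382, [12, 143, 93]), (384, [12, 146, 204]), (386, [11, 148, 210]), (388, [11, 147, 210]), (390, [11, 148, 209])]
```

```bash
python3 - <<'E'
from h import *
c=ld("w3.npz"); s=robot.read_state(); zb=s["tool_pos"][2]-.0505
V=cv2.GaussianBlur(cv2.cvtColor(c["frame"],cv2.COLOR_RGB2HSV)[:,:,2],(5,1),0).astype(float)
def fit(E,z,n):
    W=np.float32([onz(c,p,z)[:2] for p in E]); vx,vy,x,y=cv2.fitLine(W,cv2.DIST_HUBER,0,.001,.001).ravel()
    print(n,np.degrees(np.arctan(vx/vy)).round(2),"deg off y axis; x at y=-.018:",(x+vx/vy*(-.018-y)).round(4))
E=[]
for u in range(200,372,3):     # outer batten side, top of dark (z 40)
    r=np.where(V[174:192,u]<95)[0]; 
    if len(r): v=174+r[0]; a,b=V[v-1,u],V[v,u]; E.append((u,v-1+(a-95)/(a-b)))
fit(E,zb+.04,"z40 edge")
B=[]
for u in range(150,372,3):     # inner batten edge (z 50, y=25)
    r=np.where(V[196:212,u]>110)[0]; 
    if len(r) and r[0]>2: v=196+r[0]; a,b=V[v-1,u],V[v,u]; B.append((u,v-1+(110-a)/(b-a)))
fit(B,zb+.05,"inner batten")
print(onz(c,(135.2,195),zb+.05),onz(c,(383.2,195),zb+.05)); go(.5,-.02,.24,-90)
E
```

```text
z40 edge -0.38 deg off y axis; x at y=-.018: 0.5342
inner batten -0.44 deg off y axis; x at y=-.018: 0.5246
[0.52914217 0.04592963 0.23580549] [ 0.53023753 -0.08357614  0.23580549]
shift [-0.003  0.012 -0.018] turn [-0.     0.     0.006] deg 0.5 | at [ 0.5007 -0.0176  0.2363] th -89.48 F [ 0.25  0.38 -2.42] t 4.75 op 0.0379
```

```bash
cat >> h.py <<'E'
O=np.array([.602,.0293]); WY=np.radians(-2.9); EX=np.array([np.cos(WY),np.sin(WY)]); EY=np.array([-EX[1],EX[0]])
def wgo(x,y,z,th=-92.9):
    p=O+x*EX+y*EY; go(*p,z,th)
    s=robot.read_state(); d=s["tool_pos"][:2]-O; print("tcp in wiper mm",(1e3*d@EX).round(1),(1e3*d@EY).round(1),"Fw",(s["force"][:2]@EX).round(2),(s["force"][:2]@EY).round(2))
E
python3 - <<'E'
from h import *
wgo(-.057,-.0588,.081)
E
```

```text
shift [0.207 0.047 0.776] turn [-0.     0.     0.038] deg 3.4 | at [ 0.5007 -0.0176  0.2363] th -89.48 F [ 0.25  0.38 -2.42] t 4.75 op 0.0379
tcp in wiper mm -98.8 -52.0 Fw 0.23 0.39
```

Emit:
{"method": "jog_arm", "body": {"rows": [[[0.0, 0.05, 0.2], [0, 0, 0.038]], [[0.0, 0.05, 0.4], [0, 0, 0.038]], [[0.1, 0.05, 0.6], [0, 0, 0.038]], [[0.2, 0.05, 0.74], [0, 0, 0.038]], [[0.2, 0.05, 0.775], [0, 0, 0.038]]]}}

```text
t: 5.25
tool_pos: [0.5394, -0.0269, 0.077]
orientation: [-3.14, 0.08, 0.01]
force: [-0.4, 0.4, -2.8]
opening: 0.0377
gripper_force: 50.0
```

Emit:
{"method": "jog_arm", "body": {"rows": [[[0, 0, 0], [0, 0, 0]], [[0, 0, 0], [0, 0, 0]], [[0, 0, 0], [0, 0, 0]]]}}

```text
t: 5.55
tool_pos: [0.5419, -0.0284, 0.0837]
orientation: [3.14, -0.082, 0.005]
force: [-0.4, -0.4, -2.7]
opening: 0.0377
gripper_force: 50.0
```

```bash
python3 - <<'E'
from h import *
wgo(-.0316,-.0588,.081)
E
```

```text
shift [ 0.127 -0.01   0.014] turn [ 0.    -0.002 -0.001] deg 0.2 | at [ 0.5419 -0.0284  0.0837] th -93.01 F [-0.43 -0.37 -2.75] t 5.55 op 0.0377
tcp in wiper mm -57.1 -60.7 Fw -0.41 -0.39
```

Emit:
{"method": "jog_arm", "body": {"rows": [[[0.03, 0, 0], [0, 0, 0]], [[0.06, 0, 0], [0, 0, 0]], [[0.085, 0, 0], [0, 0, 0]], [[0.105, 0, 0], [0, 0, 0]], [[0.125, 0, 0], [0, 0, 0]]]}}

```text
t: 6.05
tool_pos: [0.5658, -0.03, 0.0814]
orientation: [3.14, -0.083, -0.002]
force: [-3.2, -0.4, -0.3]
opening: 0.0377
gripper_force: 50.0
```

Emit:
{"method": "jog_arm", "body": {"rows": [[[0, 0, 0], [0, 0, 0]], [[0, 0, 0], [0, 0, 0]], [[0, 0, 0], [0, 0, 0]]]}}

```text
t: 6.35
tool_pos: [0.5654, -0.0299, 0.0813]
orientation: [-3.14, 0.084, 0.002]
force: [-3.9, -0.1, -2.7]
opening: 0.038
gripper_force: 50.0
```

```bash
python3 - <<'E'
from h import *
wgo(-.0316,.0612,.081)
c=shot("wrist","w4.npz")
wgo(-.0316,.0612,.081)
cv2.imwrite("pics/w4.png",c["frame"][:230,:,::-1])
E
```

```text
shift [ 0.008 -0.611  0.001] turn [-0.     0.001 -0.002] deg 0.2 | at [ 0.5654 -0.0299  0.0813] th -93.05 F [-3.92 -0.14 -2.73] t 6.35 op 0.038
tcp in wiper mm -33.5 -61.0 Fw -3.91 -0.34
shift [ 0.008 -0.611  0.001] turn [ 0.     0.001 -0.002] deg 0.2 | at [ 0.5654 -0.0299  0.0813] th -93.05 F [-3.24  0.26 -1.79] t 6.4 op 0.0376
tcp in wiper mm -33.5 -61.0 Fw -3.25 0.1
```

View pics/w4.png

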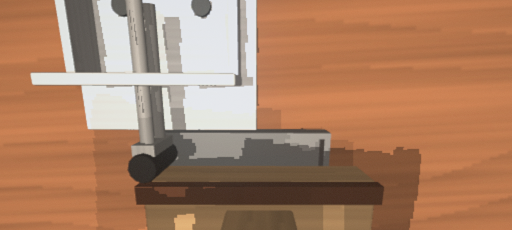

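The bar top at (143,168) is tangent to the batten side, about 4 mm inside the block's end (136,193). The press force is about 3.5 N, so the depth is about 8 mm. Now I'll draw the stroke.

Emit:
{"method": "jog_arm", "body": {"rows": [[[0, -0.04, 0], [0, 0, 0]], [[0, -0.1, 0], [0, 0, 0]], [[0, -0.16, 0], [0, 0, 0]], [[0, -0.22, 0], [0, 0, 0]], [[0, -0.28, 0], [0, 0, 0]]]}}

```text
t: 6.9
tool_pos: [0.5688, 0.0274, 0.0816]
orientation: [-3.14, 0.083, 0.0]
force: [-3.2, -0.9, -2.7]
opening: 0.0378
gripper_force: 50.0
```

Emit:
{"method": "jog_arm", "body": {"rows": [[[0, -0.06, 0], [0, 0, 0]], [[0, -0.12, 0], [0, 0, 0]], [[0, -0.18, 0], [0, 0, 0]], [[0, -0.24, 0], [0, 0, 0]], [[0, -0.28, 0], [0, 0, 0]]]}}

```text
t: 7.4
tool_pos: [0.5719, 0.0832, 0.0816]
orientation: [-3.14, 0.083, 0.0]
force: [-3.9, -2.3, -2.5]
opening: 0.0377
gripper_force: 50.0
```

Emit:
{"method": "jog_arm", "body": {"rows": [[[0, -0.025, 0], [0, 0, 0]], [[0, -0.04, 0], [0, 0, 0]], [[0, -0.04, 0], [0, 0, 0]]]}}

```text
t: 7.7
tool_pos: [0.5724, 0.0905, 0.0817]
orientation: [-3.14, 0.083, -0.0]
force: [-3.5, 1.9, -2.9]
opening: 0.0377
gripper_force: 50.0
```

```bash
python3 - <<'E'
from h import *
c=shot("wrist","w5.npz"); wgo(-.08,.06,.081)
f=c["frame"]
H=cv2.cvtColor(f,cv2.COLOR_RGB2HSV)
b=(f[150:182].max(2)<75)&(H[150:182,:,1]<70); cols=np.where(b.sum(0)>6)[0]; print("bar cols",cols.min() if len(cols) else 0,cols.max() if len(cols) else 0)
x=np.where((H[195,:,2]<130))[0]; print("batten cols",x[(x>100)&(x<420)][[0,-1]])
E
```

```text
shift [-0.237 -0.002  0.003] turn [-0.001 -0.    -0.002] deg 0.2 | at [0.5724 0.0904 0.0817] th -93.04 F [-3.23  1.93 -3.6 ] t 7.75 op 0.0379
tcp in wiper mm -32.7 59.5 Fw -3.32 1.77
bar cols 325 498
batten cols [135 416]
```

Emit:
{"method": "jog_arm", "body": {"rows": [[[-0.15, 0, 0], [0, 0, 0]], [[-0.35, 0, 0], [0, 0, 0]], [[-0.45, 0.1, -0.2], [0, 0, -0.09]], [[-0.45, 0.3, -0.4], [0, 0, -0.18]], [[-0.45, 0.5, -0.4], [0, 0, -0.27]]]}}

```text
t: 8.25
tool_pos: [0.4809, -0.003, 0.1676]
orientation: [3.085, 0.577, 0.018]
force: [2.3, -1.4, -2.3]
opening: 0.0378
gripper_force: 50.0
```

Emit:
{"method": "jog_arm", "body": {"rows": [[[0, 0, 0], [0, 0, -0.095]], [[0, 0, 0], [0, 0, -0.19]], [[0, 0, 0], [0, 0, -0.285]], [[0, 0, 0], [0, 0, -0.38]], [[0, 0, 0], [0, 0, -0.475]]]}}

```text
t: 8.75
tool_pos: [0.4785, -0.0029, 0.1622]
orientation: [2.665, 1.659, 0.004]
force: [0.0, 0.1, -2.5]
opening: 0.0378
gripper_force: 50.0
```

Emit:
{"method": "jog_arm", "body": {"rows": [[[0, 0, 0], [0, 0, -0.095]], [[0, 0, 0], [0, 0, -0.19]], [[0, 0, 0], [0, 0, -0.285]], [[0, 0, 0], [0, 0, -0.38]], [[0, 0, 0], [0, 0, -0.475]]]}}

```text
t: 9.25
tool_pos: [0.4786, -0.0028, 0.1622]
orientation: [1.877, 2.516, 0.002]
force: [-0.4, 0.9, -3.1]
opening: 0.0382
gripper_force: 50.0
```

Emit:
{"method": "jog_arm", "body": {"rows": [[[0, 0, 0], [0, 0, -0.095]], [[0, 0, 0], [0, 0, -0.19]], [[0, 0, 0], [0, 0, -0.285]], [[0, 0, 0], [0, 0, -0.38]], [[0, 0, 0], [0, 0, -0.475]]]}}

```text
t: 9.75
tool_pos: [0.4785, -0.0028, 0.1622]
orientation: [0.831, 3.027, 0.001]
force: [0.6, -0.4, -2.9]
opening: 0.0378
gripper_force: 50.0
```

```bash
python3 - <<'E'
from h import *
wgo(-.11,-.06,.161,87.1)
E
```

```text
shift [-0.102 -0.069  0.006] turn [ 0.     0.002 -0.309] deg 27.8 | at [ 0.4785 -0.0028  0.1622] th 59.31 F [ 0.59 -0.4  -2.9 ] t 9.75 op 0.0378
tcp in wiper mm -121.7 -38.3 Fw 0.61 -0.37
```

Emit:
{"method": "jog_arm", "body": {"rows": [[[-0.1, -0.07, 0], [0, 0, -0.095]], [[-0.1, -0.07, 0], [0, 0, -0.19]], [[-0.1, -0.07, 0], [0, 0, -0.285]], [[-0.1, -0.07, 0], [0, 0, -0.309]], [[-0.1, -0.07, 0], [0, 0, -0.309]]]}}

```text
t: 10.25
tool_pos: [0.4883, -0.0252, 0.1621]
orientation: [0.088, 3.138, -0.001]
force: [0.1, 0.5, -2.1]
opening: 0.0375
gripper_force: 50.0
```

```bash
python3 - <<'E'
from h import *
wgo(-.062,-.06,.081,87.1)
E
```

```text
shift [-0.243  0.002  0.406] turn [-0.     0.002 -0.004] deg 0.3 | at [ 0.4883 -0.0252  0.1621] th 86.78 F [ 0.12  0.5  -2.12] t 10.25 op 0.0375
tcp in wiper mm -110.8 -60.2 Fw 0.09 0.51
```

Emit:
{"method": "jog_arm", "body": {"rows": [[[0, 0, 0.15], [0, 0, -0.003]], [[0, 0, 0.3], [0, 0, -0.003]], [[-0.1, 0, 0.4], [0, 0, -0.003]], [[-0.2, 0, 0.406], [0, 0, -0.003]], [[-0.24, 0, 0.406], [0, 0, -0.003]]]}}

```text
t: 10.75
tool_pos: [0.5365, -0.0276, 0.0798]
orientation: [0.083, 3.14, -0.0]
force: [0.7, 0.5, -2.4]
opening: 0.038
gripper_force: 50.0
```

Emit:
{"method": "jog_arm", "body": {"rows": [[[0, 0, 0], [0, 0, 0]], [[0, 0, 0], [0, 0, 0]], [[0, 0, 0], [0, 0, 0]]]}}

```text
t: 11.05
tool_pos: [0.5351, -0.0273, 0.0807]
orientation: [0.081, 3.14, -0.0]
force: [-0.1, 0.1, -3.1]
opening: 0.0375
gripper_force: 50.0
```

```bash
python3 - <<'E'
from h import *
wgo(-.0364,-.06,.081,87.1)
E
```

```text
shift [-0.138 -0.    -0.001] turn [-0.     0.    -0.001] deg 0.1 | at [ 0.5351 -0.0273  0.0807] th 87.04 F [-0.09  0.08 -3.07] t 11.05 op 0.0375
tcp in wiper mm -64.0 -60.0 Fw -0.1 0.08
```

Emit:
{"method": "jog_arm", "body": {"rows": [[[-0.035, 0, 0], [0, 0, 0]], [[-0.07, 0, 0], [0, 0, 0]], [[-0.1, 0, 0], [0, 0, 0]], [[-0.12, 0, 0], [0, 0, 0]], [[-0.138, 0, 0], [0, 0, 0]]]}}

```text
t: 11.55
tool_pos: [0.5627, -0.0287, 0.0799]
orientation: [-0.08, -3.139, -0.0]
force: [-3.8, -0.1, -1.7]
opening: 0.0377
gripper_force: 50.0
```

Emit:
{"method": "jog_arm", "body": {"rows": [[[0, 0, 0], [0, 0, 0]], [[0, 0, 0], [0, 0, 0]], [[0, 0, 0], [0, 0, 0]]]}}

```text
t: 11.85
tool_pos: [0.5623, -0.0287, 0.0798]
orientation: [-0.081, -3.139, -0.0]
force: [-2.9, -0.4, -3.2]
opening: 0.0376
gripper_force: 50.0
```

```bash
python3 - <<'E'
from h import *
wgo(-.0364,.06,.081,87.1)
s=shot("scene","s6.npz")["frame"]; w=shot("wrist","w6.npz")["frame"]
cv2.imwrite("pics/c6.png",np.hstack([cv2.resize(s[140:260,160:320],(480,360),interpolation=cv2.INTER_CUBIC),cv2.resize(w,(320,240))[[*range(240)]+[0]*120]])[:,:,::-1])
wgo(-.0364,.06,.081,87.1)
E
```

```text
shift [-0.001  0.6   -0.006] turn [ 0.    -0.001 -0.   ] deg 0.1 | at [ 0.5623 -0.0287  0.0798] th 87.06 F [-2.93 -0.38 -3.18] t 11.85 op 0.0376
tcp in wiper mm -36.8 -59.9 Fw -2.9 -0.53
shift [-0.001  0.6   -0.006] turn [ 0.    -0.001 -0.   ] deg 0.1 | at [ 0.5623 -0.0287  0.0798] th 87.06 F [-2.53 -0.08 -3.98] t 11.95 op 0.0376
tcp in wiper mm -36.7 -59.9 Fw -2.52 -0.21
```

View pics/c6.png

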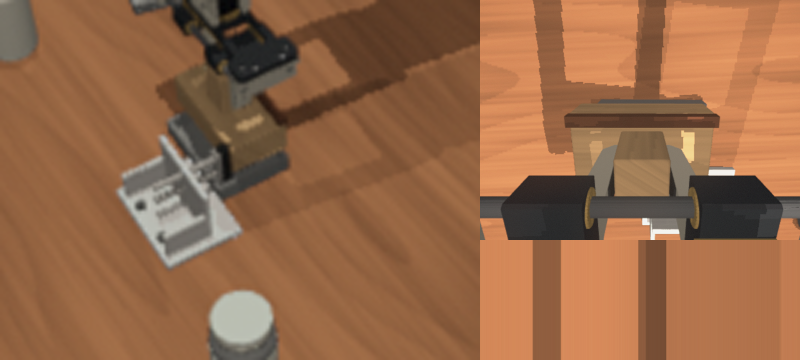

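The scene crop shows the plain side resting against the bar (222,165) near the block's +y end, over the trough, with the batten facing the robot. The force is about 2.8 N. I'll press 2 mm more and draw.

Emit:
{"method": "jog_arm", "body": {"rows": [[[-0.01, 0, 0], [0, 0, 0]], [[-0.01, 0.03, 0], [0, 0, 0]], [[-0.01, 0.09, 0], [0, 0, 0]], [[-0.01, 0.15, 0], [0, 0, 0]], [[-0.01, 0.21, 0], [0, 0, 0]]]}}

```text
t: 12.45
tool_pos: [0.5669, 0.0143, 0.0802]
orientation: [-0.081, -3.14, -0.0]
force: [-3.6, -1.6, -2.4]
opening: 0.0377
gripper_force: 50.0
```

Emit:
{"method": "jog_arm", "body": {"rows": [[[0, 0.06, 0], [0, 0, 0]], [[0, 0.12, 0], [0, 0, 0]], [[0, 0.18, 0], [0, 0, 0]], [[0, 0.24, 0], [0, 0, 0]], [[0, 0.3, 0], [0, 0, 0]]]}}

```text
t: 12.95
tool_pos: [0.57, 0.0741, 0.0801]
orientation: [-0.081, -3.14, -0.0]
force: [-3.8, -1.8, -3.0]
opening: 0.0377
gripper_force: 50.0
```

Emit:
{"method": "jog_arm", "body": {"rows": [[[0, 0.05, 0], [0, 0, 0]], [[0, 0.08, 0], [0, 0, 0]], [[0, 0.09, 0], [0, 0, 0]], [[0, 0.09, 0], [0, 0, 0]], [[0, 0.09, 0], [0, 0, 0]]]}}

```text
t: 13.45
tool_pos: [0.571, 0.0913, 0.0802]
orientation: [0.081, 3.14, 0.001]
force: [-3.1, 1.0, -2.1]
opening: 0.0375
gripper_force: 50.0
```

```bash
python3 - <<'E'
from h import *
wgo(-.1,.06,.081,87.1)
a=ld("top0.npz");b=ld("scene0.npz")
# tray outer rim corners, top view & scene view, low-saturation mask
def cor(c,u0,v0,w,h):
    H=cv2.cvtColor(c["frame"][v0:v0+h,u0:u0+w],cv2.COLOR_RGB2HSV); m=(H[:,:,1]<70).astype(np.uint8)
    k=max(cv2.findContours(cv2.morphologyEx(m,cv2.MORPH_CLOSE,np.ones((3,3))),0,1)[0],key=cv2.contourArea)
    return cv2.approxPolyDP(cv2.convexHull(k),4,True)[:,0]+[u0,v0], cv2.minAreaRect(np.float32([onz(c,p+[u0,v0],.018)[:2] for p in k[:,0]]))
for n,c,r in(("top",a,(335,195,75,85)),("scene",b,(188,100,75,50))):
    q,R=cor(c,*r); print(n,q.tolist(),R); print([onz(c,p,.018).round(4).tolist() for p in q])
E
```

```text
shift [ 0.33  -0.002 -0.004] turn [ 0.  0. -0.] deg 0.1 | at [0.571  0.0913 0.0802] th 87.06 F [-3.08  0.99 -2.11] t 13.45 op 0.0375
tcp in wiper mm -34.1 60.3 Fw -3.12 0.84
top [[357, 206], [394, 215], [383, 267], [346, 258]] ((0.4342982769012451, -0.30580437183380127), (0.1372917741537094, 0.19445443153381348), 74.08504486083984)
[[0.5439, -0.2664, 0.018], [0.508, -0.3956, 0.018], [0.3264, -0.3435, 0.018], [0.3608, -0.2164, 0.018]]
scene [[244, 108], [254, 132], [204, 142], [196, 118]] ((0.43940332531929016, -0.30159813165664673), (0.15510684251785278, 0.19966773688793182), 73.89852905273438)
[[0.3243, -0.3403, 0.018], [0.3716, -0.2021, 0.018], [0.5524, -0.2657, 0.018], [0.5096, -0.4001, 0.018]]
```

Both strokes are done, about 120 mm each. Now I'll retreat and carry the block to the tray.

Emit:
{"method": "jog_arm", "body": {"rows": [[[0.15, 0, 0], [0, 0, 0]], [[0.35, 0, 0], [0, 0, 0]], [[0.5, 0, -0.2], [0, 0, 0.09]], [[0.5, -0.2, -0.4], [0, 0, 0.18]], [[0.5, -0.4, -0.6], [0, 0, 0.27]]]}}

```text
t: 13.95
tool_pos: [0.4674, 0.0252, 0.1928]
orientation: [0.744, 3.049, 0.001]
force: [1.7, -0.4, -2.2]
opening: 0.0378
gripper_force: 50.0
```

```bash
python3 - <<'E'
from h import *
go(.45,-.15,.2,20)
E
```

```text
shift [-0.326 -0.817 -0.036] turn [0.001 0.001 0.473] deg 42.6 | at [0.4674 0.0252 0.1928] th 62.57 F [ 1.68 -0.38 -2.2 ] t 13.95 op 0.0378
```

Emit:
{"method": "jog_arm", "body": {"rows": [[[-0.06, -0.16, 0], [0, 0, 0.095]], [[-0.13, -0.33, 0], [0, 0, 0.19]], [[-0.2, -0.5, 0], [0, 0, 0.285]], [[-0.27, -0.67, 0], [0, 0, 0.38]], [[-0.33, -0.82, 0], [0, 0, 0.473]]]}}

```text
t: 14.45
tool_pos: [0.4515, -0.1532, 0.1919]
orientation: [1.805, 2.567, 0.0]
force: [0.2, 0.0, -2.6]
opening: 0.0378
gripper_force: 50.0
```

```bash
python3 - <<'E'
from h import *
go(.435,-.306,.2,-16)
E
```

```text
shift [-0.691 -0.336 -0.04 ] turn [0.002 0.001 0.398] deg 35.8 | at [ 0.4515 -0.1532  0.1919] th 19.78 F [ 0.18  0.01 -2.56] t 14.45 op 0.0378
```

Emit:
{"method": "jog_arm", "body": {"rows": [[[-0.17, -0.08, 0], [0, 0, 0.095]], [[-0.34, -0.17, 0], [0, 0, 0.19]], [[-0.52, -0.25, 0], [0, 0, 0.285]], [[-0.69, -0.34, 0], [0, 0, 0.38]], [[-0.69, -0.34, 0], [0, 0, 0.398]]]}}

```text
t: 14.95
tool_pos: [0.4341, -0.3088, 0.1916]
orientation: [2.509, 1.884, -0.002]
force: [0.2, 1.0, -3.1]
opening: 0.0376
gripper_force: 50.0
```

Emit:
{"method": "jog_arm", "body": {"rows": [[[0, 0, 0], [0, 0, 0]], [[0, 0, 0], [0, 0, 0]], [[0, 0, 0], [0, 0, 0]]]}}

```text
t: 15.25
tool_pos: [0.4353, -0.3026, 0.1911]
orientation: [2.5, 1.902, 0.001]
force: [0.6, 0.9, -3.2]
opening: 0.0378
gripper_force: 50.0
```

```bash
python3 - <<'E'
from h import *
c=shot("wrist","w7.npz"); t=shot("top","t7.npz")
go(.435,-.306,.08,-16)
cv2.imwrite("pics/w7.png",np.hstack([c["frame"],t["frame"][150:342,310:454]][:1])[:,:,::-1])
for q in [(x,y) for x in(-.1,.1) for y in(.07,-.07)]:
    a=np.radians(-16); X=[.435+q[0]*np.cos(a)-q[1]*np.sin(a),-.306+q[0]*np.sin(a)+q[1]*np.cos(a),.018]; print(q,proj(c,X).round(0))
E
```

```text
shift [-0.016  0.003  0.555] turn [0.    0.    0.005] deg 0.5 | at [ 0.4353 -0.3026  0.191 ] th -15.51 F [-0.11 -0.79 -3.26] t 15.35 op 0.0377
(-0.1, 0.07) [158. 102.]
(-0.1, -0.07) [169. 233.]
(0.1, 0.07) [362. 104.]
(0.1, -0.07) [349. 235.]
```

View pics/w7.png

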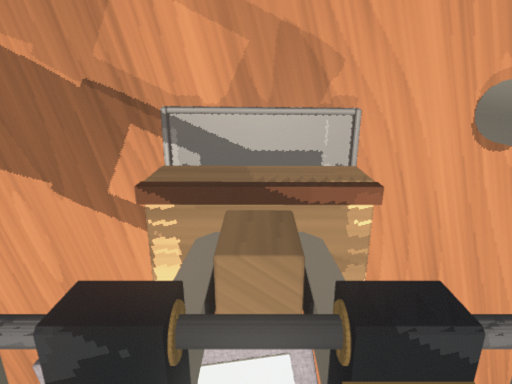

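The wrist view shows the tray's far rim from (162,108) to (361,108), parallel to the held block and within about 4 mm of prediction. The block is centred over it, so I'll lower it.

Emit:
{"method": "jog_arm", "body": {"rows": [[[-0.035, 0, 0.15], [0, 0, 0.005]], [[-0.035, 0, 0.3], [0, 0, 0.005]], [[-0.035, 0, 0.45], [0, 0, 0.005]], [[-0.035, 0, 0.55], [0, 0, 0.005]], [[-0.035, 0, 0.6], [0, 0, 0.005]]]}}

```text
t: 15.85
tool_pos: [0.4321, -0.3086, 0.0686]
orientation: [-2.506, -1.889, 0.001]
force: [-0.8, 1.1, -3.3]
opening: 0.0377
gripper_force: 50.0
```

Emit:
{"method": "jog_arm", "body": {"rows": [[[0, 0, 0.01], [0, 0, 0]], [[0, 0, 0.02], [0, 0, 0]], [[0, 0, 0.03], [0, 0, 0]], [[0, 0, 0.04], [0, 0, 0]], [[0, 0, 0.04], [0, 0, 0]]]}}

```text
t: 16.35
tool_pos: [0.4332, -0.3104, 0.0633]
orientation: [2.51, 1.888, 0.0]
force: [0.1, -0.2, -2.7]
opening: 0.0378
gripper_force: 50.0
```

```bash
python3 - <<'E'
from h import *
go(.434,-.310,.057,-16)
E
```

```text
shift [0.003 0.003 0.031] turn [ 0.     0.    -0.001] deg 0.1 | at [ 0.4332 -0.3104  0.0633] th -16.08 F [ 0.1  -0.24 -2.74] t 16.35 op 0.0378
```

Emit:
{"method": "jog_arm", "body": {"rows": [[[0, 0, 0.01], [0, 0, 0]], [[0, 0, 0.02], [0, 0, 0]], [[0, 0, 0.028], [0, 0, 0]], [[0, 0, 0.034], [0, 0, 0]], [[0, 0, 0.034], [0, 0, 0]]]}}

```text
t: 16.85
tool_pos: [0.433, -0.3102, 0.0565]
orientation: [-2.51, -1.889, 0.0]
force: [-1.5, 2.1, 3.8]
opening: 0.0378
gripper_force: 50.0
```

Emit:
{"method": "jog_arm", "body": {"rows": [[[0, 0, 0], [0, 0, 0]], [[0, 0, 0], [0, 0, 0]]]}}

```text
t: 17.05
tool_pos: [0.433, -0.3103, 0.0565]
orientation: [2.51, 1.889, -0.0]
force: [-4.7, 2.6, 5.8]
opening: 0.0378
gripper_force: 50.0
```

Force is now upward, so the block is seated on the tray floor. Releasing and lifting.

Emit:
{"method": "jog_arm", "body": {"rows": [[[0, 0, 0], [0, 0, 0]], [[0, 0, 0], [0, 0, 0]], [[0, 0, 0], [0, 0, 0]], [[0, 0, 0], [0, 0, 0]], [[0, 0, 0], [0, 0, 0]]], "hand": -1}}

```text
t: 17.55
tool_pos: [0.433, -0.3103, 0.056]
orientation: [2.51, 1.889, -0.0]
force: [0.3, 0.2, -0.1]
opening: 0.0733
gripper_force: 0.0
```

Emit:
{"method": "jog_arm", "body": {"rows": [[[0, 0, 0], [0, 0, 0]], [[0, 0, 0], [0, 0, 0]], [[0, 0, -0.05], [0, 0, 0]], [[0, 0, -0.15], [0, 0, 0]], [[0, 0, -0.3], [0, 0, 0]]]}}

```text
t: 18.05
tool_pos: [0.4319, -0.3093, 0.1156]
orientation: [-2.508, -1.887, 0.001]
force: [0.6, -0.1, -0.4]
opening: 0.0931
gripper_force: 0.0
```

Emit:
{"method": "jog_arm", "body": {"rows": [[[0, 0, -0.2], [0, 0, 0]], [[0, 0, -0.4], [0, 0, 0]], [[0, 0, -0.6], [0, 0, 0]], [[0, 0, -0.6], [0, 0, 0]], [[0, 0, -0.6], [0, 0, 0]]]}}

```text
t: 18.55
tool_pos: [0.4337, -0.3108, 0.2381]
orientation: [2.508, 1.887, 0.001]
force: [-0.3, -0.4, -0.5]
opening: 0.0931
gripper_force: 0.0
```

```bash
python3 - <<'E'
from h import *
go(.434,-.310,.2,-16)
s=shot("scene")["frame"];
cv2.imwrite("pics/s8.png",cv2.resize(s[70:310,130:450],(800,600),interpolation=cv2.INTER_CUBIC)[:,:,::-1])
E
```

```text
shift [ 0.005 -0.     0.191] turn [ 0.002  0.001 -0.001] deg 0.2 | at [ 0.4337 -0.3108  0.2381] th -16.08 F [-0.28 -0.37 -0.5 ] t 18.55 op 0.0931
```

View pics/s8.png

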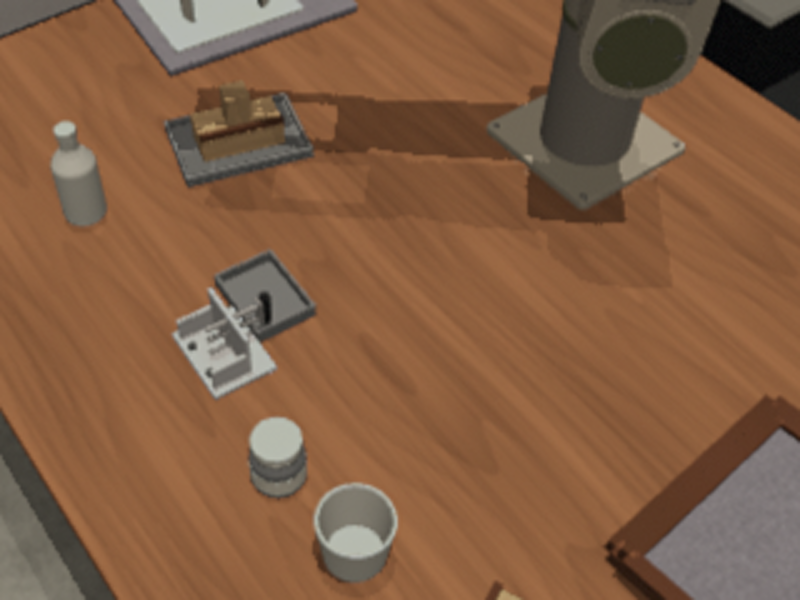

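The block sits knob up inside the tray (237,125). The bar is back at rest (265,305), and the bottle, jar and tub stand where they were.

```bash
python3 -c "
from plant import robot
print(robot.close_job())"
```

```text
the job is handed in; nothing more can be done
None
```

The job is handed in: the batten side and then the plain side were each wiped about 120 mm along the bar at 2.5–4 N, and the block sits knob up in the tray with the bottle, jar and tub untouched.

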